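Turn the display tray the right way round

TASK

The drop-in tray of the sloping counter display was put in back to front: its copper ticket rail is on the high side. Lift the tray clear of the display by its wooden knob, give it a half turn and press it back down until it is fully home past the two spring catches, with the ticket rail on the low side facing the customers. Keep the little bottle in its pocket, do not shift the goods around the display, and let go.

Things in the scene. Friction and masses are not known exactly. Their poses are not given: they have to be found in the camera images.
- display: fixed dark wooden stand (foot 135 x 180 mm) carrying the sloping light wood bed, about 0.11 m tall at its back, bolted down. Origin on the counter under the centre of the bed; +x to its high (back) side, y along its width, z up
- bed: light wood bed fixed on the stand: 131 x 193 x 36 mm block tilted 30 degrees, low side to the robot. Origin: centre of its recess floor, 56 mm above the counter; x uphill along the slope, y along the long side, z square to the slope, outwards. Recess 103 (x) x 153 (y) mm, 28 mm deep, 2 mm chamfer at the mouth; a spring catch in the middle of each short end wall
- tray: white drop-in tray, loose, about 0.2 to 0.3 kg: flange 100 (x) x 150 (y) x 8 mm (1.5 mm play all round in the recess), above it walls 90 x 140 mm up to 24 mm height. Origin: centre of its underside; z out of the tray, x to the long wall with the ticket rail, y to the bottle pocket. Seated, its origin is at the bed's origin; now with x uphill, when done with x downhill
- tray_knob (a point): centre of the top of the tray's wooden knob, an upright square post 24 x 24 mm in the middle of the tray, its faces square to the tray's x and y, its top 70 mm above the tray's underside; free room of 22 mm or more on all four sides (above 36 mm height: more than 60 mm), so it can be gripped across x or across y; grip it along the tray's z
- tray_rail (a point): centre of the top edge of the tray's copper ticket rail (130 mm long, 5 mm thick, from 24 to 36 mm above the tray's underside), at 42.5 mm from the tray's middle in its +x
- tray_pocket (a point): centre of the tray's bottle pocket (84 x 31 mm, its walls 12 to 16 mm high), at y = +51.5 mm and 21 mm above the tray's underside
- sample_bottle: small green bottle with a white cap, 72 x 27 x 26 mm, lying loose in the tray's pocket along the tray's x; it must ride along
- floral_carton: bystander: green floral carton 52 x 66 x 124 mm standing behind the display; origin at the centre of its underside
- dark_bottle: bystander: dark blue bottle, 57 mm across, 178 mm tall, standing behind the display; origin at the centre of its underside
- peach_soap: bystander: pale peach boxed soap 56 x 78 x 26 mm lying on the counter near the robot, right of the display; origin at the centre of its underside
- catch_left (a joint): sprung brass dome (12 mm radius) in the bed's end wall at y = +76.5 mm, centred 16.5 mm above the recess floor, 4 mm out of the wall; value: m pushed back into the wall (0 = out), 5 N at first and 2.5 N more per mm. The two snap over the tray's flange: some 6 to 15 N square to the slope to press it home
- catch_right (a joint): sprung brass dome (12 mm radius) in the bed's end wall at y = -76.5 mm, centred 16.5 mm above the recess floor, 4 mm out of the wall; value: m pushed back into the wall (0 = out), 5 N at first and 2.5 N more per mm. The two snap over the tray's flange: about as much to pull it out

How it is judged:
On the way:
1. the tray is lifted clear of the recess (its underside above the bed's rim) (z of tray in the frame of bed above 0.03 m), for 0.2 s.
At the end, for the whole second after the job is handed in: the tray sits fully home in the recess (underside within 2.5 mm of the floor and within 0.04 rad of flat, centred within 4 mm), turned half round so that its ticket rail is on the low side, at rest, with the little bottle still in its pocket (within 45 mm of the pocket's centre) (z of tray in the frame of bed between -0.003 and 0.0025 m and x of tray in the frame of bed between -0.004 and 0.004 m and y of tray in the frame of bed between -0.004 and 0.004 m and angle between the z axis of tray and the z axis of bed, either way round below 0.04 rad and x of tray_rail in the frame of bed below -0.035 m and distance between sample_bottle and tray_pocket below 0.045 m and linear speed of tray below 0.02 m/s); the robot touches nothing.
It fails at once if a bystander is shifted by more than 25 mm (distance of any of floral_carton, dark_bottle, peach_soap from where it was at the start of the episode above 0.025 m).
It fails at once if the little bottle comes out of its pocket (distance between sample_bottle and tray_pocket above 0.06 m).
It also fails if it takes over 45 s, if anything falls off the work surface, if the arm or the gripper's body presses on something with over 40 N, if the wrist force passes 120 N, or if a joint passes its speed limit or range.

ROBOT

A 7-joint arm with a two-finger parallel gripper is mounted at the origin on a cart in front of the work surface, level with it; the furniture and walls round the work are solid. World frame = base frame: x ahead of the robot, y to its left, z up, the work surface at z = 0. Lengths are in m, angles in rad, forces in N, time in s.
With the tool pointing down it reaches from about 0.4 to 0.85 m from the base axis. Payload 4.5 kg.
Tool frame: the origin (TCP) lies at the very end of the fingers, on their centre line; the grasp point (between the pads) lies 19 mm behind it; z points along the fingers, y is the line along which they close (so a half turn about z gives the same grasp; the last joint's range is limited). The gripper opens to 88 mm and grips with 3 to 60 N. Pads are 18 mm wide; open, the fingers measure 123 mm over their backs; the gripper's body (75 mm by 187 mm) begins 45 mm behind the grasp point.
Start: joints at [1.369, 0.689, -0.195, 1.565, 0.157, 0.902, -0.215], TCP at [0.146, -0.608, 0.239] pointing down, gripper open.
Joint ranges: [-3.01, 3.01], [-0.46, 2.08], [-1.47, 1.51], [0.13, 2.56], [-1, 4.14], [0.04, 2.09], [-2.66, 2.66]. Speed limits (rad/s): [2.57, 2.57, 3.14, 3.14, 3.14, 3.14, 3.14].

INTERFACE

Orientations are given as a unit quaternion [x, y, z, w].
In Python, from plant import r gives the robot as it stands. The module is installed in compiled form; this text tells all that it offers.
- The arm moves only by the tool step_arm, never from a script. Its argument "increments" is a list of rows, each a list of 2 entries, a list of its own where there are three numbers: the shift along the world's x, y, z in cm, then the turn, a rotation vector about the world's x, y, z in degrees. A call has exactly 10 rows; each row shifts and turns the commanded pose from where the row before left it; what a row does not reach is not made up. A row lasts 1/10 s, in which the tool goes at most 50 mm and 8.59 degrees, less where a joint would pass 70% of its speed; a pose out of reach is approached as far as the arm can. A call is refused whole if a number of a shift passes 5 or a number of a turn 8.59, either way. A call with a gripper value outside its range is refused whole. "fingers" is the opening, from 0 (shut) to 1 (fully open), set as the call begins (left out, the last holds). The fingers move at their own pace and stop on an object; "grip_force" is the grip in N (left out, the last holds). Time passes only in rows, so rows that do not move let the fingers close, or fill a call up. It gives the time, the measured TCP pose, the force, the opening and the grip force at its end, in the units of the state.
- r.get_state(): the state, without advancing time (a new reading comes with each control period).
- r.snapshot(name): name is "side" or "top"; returns (picture, depth): 420x560x3 uint8, red, green, blue; 420x560 float32, m along the optical axis (not along the pixel's ray), 0 where there is no reading.
- r.calibration(name): a dict with "fov_y" (degrees; the focal length in pixels is half the picture's height over the tangent of half this angle, whatever the lens; pixels are square), "cx", "cy" (the principal point, pixels), "k1" (the pictures are not rectified: a ray, as slopes to the right and down, at radius r is drawn at 1 + k1 r^2 times it, then the intrinsics apply), "R" (3x3) and "t" (3): a world point X has camera coordinates R X + t. Camera axes: x right, y down, z forward; pixel columns grow to the right and rows downward; lengths in m; the calibration is good to about 2 mm. A picture is of the moment at which its call begins. calibration takes no time and is no camera call.
- r.finish_job(): hands the job in; it is judged then, once.
The state is a dict: "clock": time; "q": joint angles; "qd": joint speeds; "joint_torque": joint torques, N m; "tool_pos": TCP position; "eef_rot": TCP orientation; "contact_force": force on the tool from outside, world axes, zero at the start; "moment": the same for the moment, N m; "opening": opening from 0.0 (shut) to 1.0 (fully open); "finger_force": force on a finger pad.
Only numpy, scipy, OpenCV 4.12 (cv2) and the standard library are available. Lean on these libraries where they do the work, as an engineer would, in place of code of your own. Each camera call takes 0.05 s, during which the arm holds its last target. There are 200 camera calls.

## Working session

There is one attempt and no reset: what is moved stays moved. The work goes in short steps, Python scripts to look and compute and a tool call to move; the robot and the scene stay as the last step left them, time stands still between calls to the robot, and variables do not carry over. Pictures are saved under pics/ and viewed, at most 10 in all, crops included, and the job is handed in when it is done.

Besides the shell and the picture viewer there is one more tool, called by a JSON object that holds its "name" and its "arguments", one argument or row to a line. step_arm: Moves the arm, as the interface text tells. Its arguments: {"type":"object","properties":{"increments":{"type":"array","items":{"type":"array"}},"fingers":{"type":"number"},"grip_force":{"type":"number"}},"required":["increments"]}

```bash
mkdir -p pics; cat > h.py <<'E'
import numpy as np, cv2
from plant import r
def snap(n):
    p,d=r.snapshot(n); return p,d,r.calibration(n)
def pts(d,c):
    h,w=d.shape; f=h/2/np.tan(np.radians(c["fov_y"])/2)
    v,u=np.mgrid[:h,:w]; K=np.array([[f,0,c["cx"]],[0,f,c["cy"]],[0,0,1]])
    x=(u-c["cx"])/f; y=(v-c["cy"])/f; a,b=x.copy(),y.copy()
    for _ in range(10):
        s=1+c["k1"]*(a*a+b*b); a,b=x/s,y/s
    P=np.stack([a*d,b*d,d],-1)
    return (P-np.array(c["t"]))@np.array(c["R"])   # world points
E
python3 - <<'E'
from h import *
for n in("side","top"):
    p,d,c=snap(n); cv2.imwrite(f"pics/{n}0.png",p[:,:,::-1]); np.savez(f"{n}0.npz",p=p,d=d,W=pts(d,c))
    print(n,c["fov_y"],c["k1"],-np.array(c["R"]).T@np.array(c["t"]),(d>0).mean())
print(r.get_state())
E
```

```text
side 51.8882809577216 -0.12264274631155489 [0.32322122 0.95345119 0.40120725] 0.8510501700680272
top 52.18150292087162 0.040146102445036365 [0.42037517 0.16724878 1.03354347] 0.9960331632653061
{'clock': 0.1, 'q': array([ 1.36884682,  0.68988132, -0.19452669,  1.56620541,  0.15731354,
        0.90250129, -0.21507243]), 'qd': array([-0.00054481, -0.00214481, -0.00110637, -0.00311062,  0.00059615,
       -0.00068432,  0.00070248]), 'joint_torque': array([-3.77832621e-03, -5.28502250e+01, -1.27126593e+00, -1.53837240e+01,
       -5.24500944e-02,  2.03134856e-03,  4.71883550e-05]), 'tool_pos': array([ 0.14581258, -0.60718845,  0.23801136]), 'eef_rot': array([ 9.93053840e-01,  1.17658101e-01, -1.55637411e-04, -7.86246754e-04]), 'contact_force': array([-0.12688807,  0.21338667,  0.03368212]), 'moment': array([ 0.01352963, -0.00451615, -0.03452164]), 'finger_force': 0.0, 'opening': 0.9985270282250681}
```

View pics/side0.png

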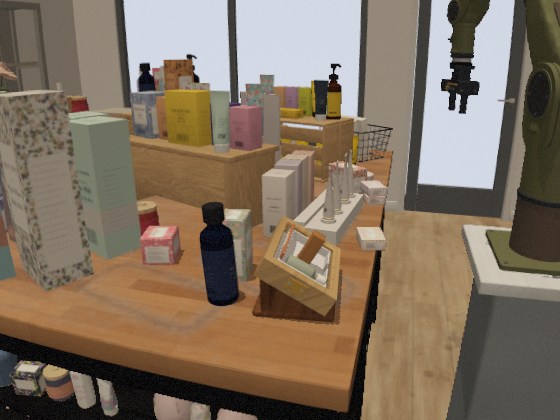

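View pics/top0.png

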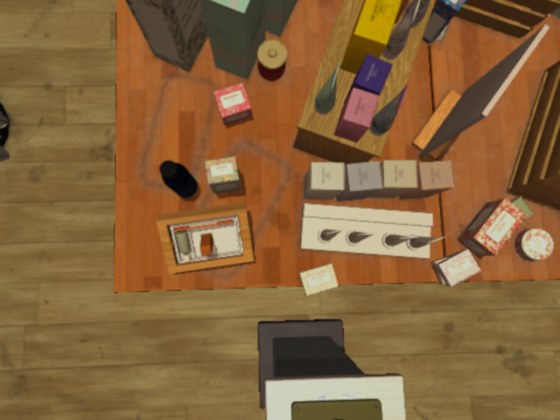

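```bash
python3 - <<'E'
from h import *
z=np.load("top0.npz"); p=z["p"];W=z["W"]
cv2.imwrite("pics/crop.png",cv2.resize(p[195:290,145:270,::-1],None,fx=6,fy=6,interpolation=cv2.INTER_CUBIC))
w=W[195:290,145:270].reshape(-1,3); up=w[w[:,2]>0.025]
print(up.min(0),up.max(0))
# RANSAC plane with ~30deg tilt
rng=np.random.default_rng(0);best=(0,)
for _ in range(3000):
    a,b,c=up[rng.choice(len(up),3,False)]; n=np.cross(b-a,c-a); l=np.linalg.norm(n)
    if l<1e-6: continue
    n/=l; n*=np.sign(n[2])
    if abs(n[2]-.866)>.03: continue
    k=(abs((up-a)@n)<.002).sum()
    if k>best[0]: best=(k,n,a)
k,n,a=best; s=up[abs((up-a)@n)<.003]; m=s.mean(0); n=np.linalg.svd(s-m)[2][2]; n*=np.sign(n[2])
print(k,len(up),n,m,"tilt",np.degrees(np.arccos(n[2])),"yaw",np.degrees(np.arctan2(-n[1],-n[0])))
d=(w-m)@n; print(np.histogram(d,bins=np.arange(-.06,.08,.005)))
ex=np.array([1,0,0])-n[0]*n; ex/=np.linalg.norm(ex); ey=np.cross(n,ex)
on=w[abs(d)<.004]; uv=np.c_[(on-m)@ex,(on-m)@ey]*1000
(c0,sz,ang)=cv2.minAreaRect(uv.astype(np.float32)); print(c0,sz,ang, m+ex*c0[0]/1000+ey*c0[1]/1000)
kn=w[(d>.028)&(d<.06)]; print(len(kn),kn.mean(0),kn.min(0),kn.max(0))
E
```

```text
[0.40140332 0.16724878 0.026317  ] [0.58118774 0.3856109  1.03354347]
1637 5345 [-0.49913131 -0.06038609  0.86441972] [0.46951886 0.28615005 0.0813863 ] tilt 30.18348898661705 yaw 6.898253525923001
(array([ 166,  167,  165,  255,  529,  606,  591, 1082, 1158,  482,  446,
       1328, 1143,  233,   28,   10,   13,   15,   13,   24,  102,    1,
          0,    0,    0,    0,    0,    0]), array([-6.00000000e-02, -5.50000000e-02, -5.00000000e-02, -4.50000000e-02,
       -4.00000000e-02, -3.50000000e-02, -3.00000000e-02, -2.50000000e-02,
       -2.00000000e-02, -1.50000000e-02, -1.00000000e-02, -5.00000000e-03,
       -2.77555756e-17,  5.00000000e-03,  1.00000000e-02,  1.50000000e-02,
        2.00000000e-02,  2.50000000e-02,  3.00000000e-02,  3.50000000e-02,
        4.00000000e-02,  4.50000000e-02,  5.00000000e-02,  5.50000000e-02,
        6.00000000e-02,  6.50000000e-02,  7.00000000e-02,  7.50000000e-02,
        8.00000000e-02]))
(-1.1751022338867188, -4.817329406738281) (133.73387145996094, 195.03500366210938) 7.800063133239746 [0.4685006  0.28138531 0.08046549]
147 [0.44982167 0.27738399 0.11556783] [0.43607721 0.265326   0.10165269] [0.46334334 0.29061721 0.12371415]
```

View pics/crop.png

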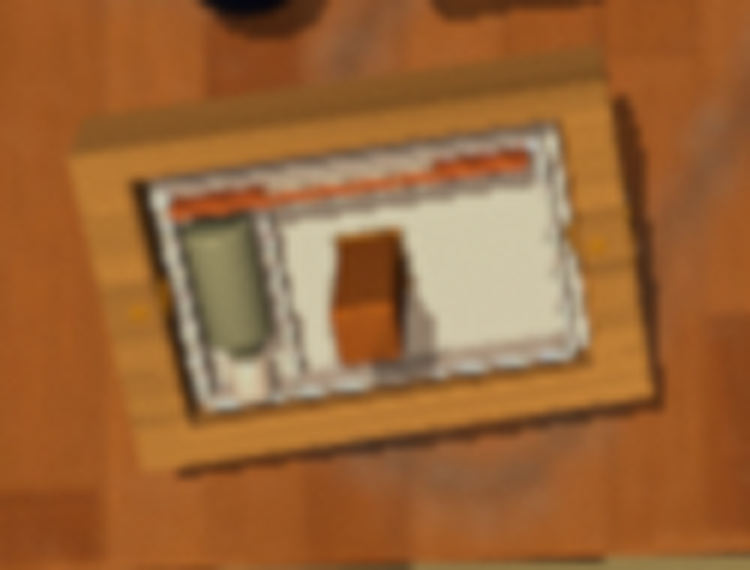

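```bash
cat >> h.py <<'E'
from scipy.spatial.transform import Rotation as Ro
psi=np.radians(6.8)
hx=np.array([np.cos(psi),np.sin(psi),0]); by=np.array([-np.sin(psi),np.cos(psi),0]); n=-.5*hx+np.array([0,0,.75**.5]); bx=np.cross(by,n)
O=np.array([.4685,.2814,.0805])-.028*n
def tgt(b,flip=False):  # TCP goal in bed frame; tool y = -bed y (or +)
    y=by if flip else -by; return O+b[0]*bx+b[1]*by+b[2]*n, Ro.from_matrix(np.c_[np.cross(y,-n),y,-n])
def go(b,flip=False):
    s=r.get_state(); P,R=tgt(b,flip); d=s["tool_pos"]-O
    rv=(R*Ro.from_quat(s["eef_rot"]).inv()).as_rotvec(degrees=True)
    np.set_printoptions(precision=3,suppress=True)
    print("t",s["clock"],"q",s["q"],"open",s["opening"],"F",s["contact_force"],s["finger_force"])
    print("tcp in bed mm",1e3*np.array([d@bx,d@by,d@n]),"shift cm",100*(P-s["tool_pos"]),"turn",rv,"world",P)
E
python3 - <<'E'
from h import *
W=np.load("top0.npz")["W"].reshape(-1,3); rad=np.hypot(W[:,0],W[:,1]); az=np.degrees(np.arctan2(W[:,1],W[:,0]))
for a in range(-80,50,10):
    m=(az>a)&(az<a+10)&(W[:,2]<.9); print(a,[round(float(W[m&(rad>q)&(rad<q+.1),2].max(initial=-1)),2) for q in(.3,.4,.5,.6,.7,.8)])
go([0,0,.15])
E
```

```text
-80 [-0.88, -0.88, -0.88, -0.89, -0.88, -0.88]
-70 [-0.88, -0.88, -0.88, -0.89, -0.89, -0.88]
-60 [-0.88, -0.89, 0.0, 0.04, 0.0, -1.0]
-50 [-0.88, 0.05, 0.09, 0.09, 0.14, 0.01]
-40 [-0.89, 0.06, 0.09, 0.09, 0.19, 0.15]
-30 [0.0, 0.17, 0.17, 0.15, 0.31, 0.31]
-20 [0.01, 0.17, 0.16, 0.16, 0.31, 0.2]
-10 [0.03, 0.17, 0.16, 0.35, 0.35, 0.35]
0 [0.03, 0.17, 0.16, 0.3, 0.34, 0.2]
10 [0.03, 0.01, 0.11, 0.13, 0.06, 0.29]
20 [0.0, 0.07, 0.12, 0.18, 0.18, 0.01]
30 [-0.88, 0.06, 0.12, 0.18, 0.18, 0.01]
40 [-0.89, 0.0, 0.07, 0.01, 0.01, -1.0]
t 0.1 q [ 1.369  0.69  -0.195  1.566  0.157  0.903 -0.215] open 0.9985270282250681 F [-0.127  0.213  0.034] 0.0
tcp in bed mm [-289.851 -844.13   377.224] shift cm [26.212 88.137 -5.186] turn [  5.206 -29.569  -6.584] world [0.408 0.274 0.186]
```

{"name": "step_arm", "arguments": {
  "increments": [
    [[2.4, 2.4, 1.0], [0, 0, 0]],
    [[2.4, 2.4, 1.0], [0, 0, 0]],
    [[2.4, 2.4, 1.0], [0, 0, 0]],
    [[2.4, 2.4, 1.0], [0, 0, 0]],
    [[2.4, 2.4, 1.0], [0, 0, 0]],
    [[2.4, 2.4, 1.0], [0, 0, 0]],
    [[2.4, 2.4, 1.0], [0, 0, 0]],
    [[2.4, 2.4, 1.0], [0, 0, 0]],
    [[2.4, 2.4, 1.0], [0, 0, 0]],
    [[2.4, 2.4, 1.0], [0, 0, 0]]
  ],
  "fingers": 1
}}

```text
clock: 1.1
tool_pos: [0.3866, -0.3664, 0.3388]
eef_rot: [0.993, 0.118, -0.0, -0.0]
contact_force: [-0.2, -0.4, -0.2]
opening: 1.0
finger_force: 0.0
```

{"name": "step_arm", "arguments": {
  "increments": [
    [[0.8, 3.6, 0], [0, 0, 0]],
    [[0.8, 3.6, 0], [0, 0, 0]],
    [[0.8, 3.6, 0], [0, 0, 0]],
    [[0.8, 3.6, 0], [0, 0, 0]],
    [[0.8, 3.6, 0], [0, 0, 0]],
    [[0.8, 3.6, 0], [0, 0, 0]],
    [[0.8, 3.6, 0], [0, 0, 0]],
    [[0.8, 3.6, 0], [0, 0, 0]],
    [[0.8, 3.6, 0], [0, 0, 0]],
    [[0.8, 3.6, 0], [0, 0, 0]]
  ]
}}

```text
clock: 2.1
tool_pos: [0.4659, -0.0063, 0.3386]
eef_rot: [0.993, 0.118, -0.0, 0.0]
contact_force: [0.4, 0.2, 0.0]
opening: 0.995
finger_force: 0.0
```

{"name": "step_arm", "arguments": {
  "increments": [
    [[-0.3, 2.8, 0], [0.5, -3, -0.7]],
    [[-0.3, 2.8, 0], [0.5, -3, -0.7]],
    [[-0.3, 2.8, 0], [0.5, -3, -0.7]],
    [[-0.3, 2.8, 0], [0.5, -3, -0.7]],
    [[-0.3, 2.8, 0], [0.5, -3, -0.7]],
    [[-0.3, 2.8, 0], [0.5, -3, -0.7]],
    [[-0.3, 2.8, 0], [0.5, -3, -0.7]],
    [[-0.3, 2.8, 0], [0.5, -3, -0.7]],
    [[-0.3, 2.8, 0], [0.5, -3, -0.7]],
    [[-0.3, 2.8, 0], [0.5, -3, -0.7]]
  ]
}}

```text
clock: 3.1
tool_pos: [0.4387, 0.2417, 0.333]
eef_rot: [0.972, 0.061, 0.227, -0.009]
contact_force: [-0.3, -0.1, -0.2]
opening: 1.0
finger_force: 0.0
```

```bash
python3 -c "
from h import *
go([0,0,.13])"
```

```text
t 3.1 q [-1.031  0.279  0.334  2.192  0.52   0.35  -2.632] open 0.999519205946009 F [-0.254 -0.13  -0.247] 0.0
tcp in bed mm [ 96.527 -35.922 263.782] shift cm [ -2.084   3.369 -16.412] turn [ 1.007 -3.612 -0.224] world [0.418 0.275 0.169]
```

```bash
sed -i 's/y=by if flip else -by;/y=bx if flip else -bx;/' h.py; python3 -c "
from h import *
go([0,0,.13])"
```

```text
t 3.1 q [-1.031  0.279  0.334  2.192  0.52   0.35  -2.632] open 0.999519205946009 F [-0.254 -0.13  -0.247] 0.0
tcp in bed mm [ 96.527 -35.922 263.782] shift cm [ -2.084   3.369 -16.412] turn [ 43.039   1.895 -79.634] world [0.418 0.275 0.169]
```

{"name": "step_arm", "arguments": {
  "increments": [
    [[-0.2, 0.34, -0.6], [4, 0.18, -7.4]],
    [[-0.2, 0.34, -0.6], [4, 0.18, -7.4]],
    [[-0.2, 0.34, -0.6], [4, 0.18, -7.4]],
    [[-0.2, 0.34, -0.6], [4, 0.18, -7.4]],
    [[-0.2, 0.34, -0.6], [4, 0.18, -7.4]],
    [[-0.2, 0.34, -0.6], [4, 0.18, -7.4]],
    [[-0.2, 0.34, -0.6], [4, 0.18, -7.4]],
    [[-0.2, 0.34, -0.6], [4, 0.18, -7.4]],
    [[-0.2, 0.34, -0.6], [4, 0.18, -7.4]],
    [[-0.2, 0.34, -0.6], [4, 0.18, -7.4]]
  ]
}}

```text
clock: 4.1
tool_pos: [0.4228, 0.2706, 0.2768]
eef_rot: [0.762, -0.596, 0.177, -0.18]
contact_force: [-0.2, -0.3, 0.9]
opening: 0.993
finger_force: 0.0
```

```bash
python3 -c "
from h import *
go([0,0,.13])"
```

```text
t 4.1 q [-1.374  0.48   0.756  2.325 -1.001  0.043 -2.654] open 0.9932899729974183 F [-0.204 -0.299  0.945] 0.0
tcp in bed mm [ 57.752  -5.306 221.293] shift cm [ -0.497   0.475 -10.794] turn [ 3.208 -0.353 -6.279] world [0.418 0.275 0.169]
```

{"name": "step_arm", "arguments": {
  "increments": [
    [[0.3, -0.3, 0.7], [-4, -0.5, 7.3]],
    [[0.3, -0.3, 0.7], [-4, -0.5, 7.3]],
    [[0.3, -0.3, 0.7], [-4, -0.5, 7.3]],
    [[0.3, -0.3, 0.7], [-4, -0.5, 7.3]],
    [[0.3, -0.3, 0.7], [-4, -0.5, 7.3]],
    [[0.3, -0.3, 0.7], [-4, -0.5, 7.3]],
    [[0.3, -0.3, 0.7], [-4, -0.5, 7.3]],
    [[0.3, -0.3, 0.7], [-4, -0.5, 7.3]],
    [[0.3, -0.3, 0.7], [-4, -0.5, 7.3]],
    [[0.3, -0.3, 0.7], [-4, -0.5, 7.3]]
  ]
}}

```text
clock: 5.1
tool_pos: [0.454, 0.2398, 0.348]
eef_rot: [0.967, 0.065, 0.247, -0.019]
contact_force: [-0.6, -0.2, -1.3]
opening: 1.003
finger_force: 0.0
```

```bash
python3 -c "
from h import *
go([0,0,.13],True)"
```

```text
t 5.1 q [-1.371  0.343  0.867  2.194 -0.183  0.264 -1.866] open 1.002902343099124 F [-0.645 -0.163 -1.326] 0.0
tcp in bed mm [117.006 -39.58  269.344] shift cm [ -3.612   3.555 -17.918] turn [-43.719  -6.755  77.616] world [0.418 0.275 0.169]
```

{"name": "step_arm", "arguments": {
  "increments": [
    [[0, 0, 0], [-4, -0.65, 7.3]],
    [[0, 0, 0], [-4, -0.65, 7.3]],
    [[0, 0, 0], [-4, -0.65, 7.3]],
    [[0, 0, 0], [-4, -0.65, 7.3]],
    [[0, 0, 0], [-4, -0.65, 7.3]],
    [[0, 0, 0], [-4, -0.65, 7.3]],
    [[0, 0, 0], [-4, -0.65, 7.3]],
    [[0, 0, 0], [-4, -0.65, 7.3]],
    [[0, 0, 0], [-4, -0.65, 7.3]],
    [[0, 0, 0], [-4, -0.65, 7.3]]
  ]
}}

```text
clock: 6.1
tool_pos: [0.4539, 0.2399, 0.3477]
eef_rot: [0.677, 0.691, 0.203, 0.153]
contact_force: [0.3, 0.5, 0.2]
opening: 0.995
finger_force: 0.0
```

```bash
python3 -c "
from h import *
go([0,0,.13],True)"
```

```text
t 6.1 q [-1.165  0.279  0.542  2.201  0.41   0.271 -1.025] open 0.9949221655263583 F [0.278 0.453 0.187] 0.0
tcp in bed mm [116.801 -39.446 269.157] shift cm [ -3.602   3.543 -17.891] turn [-3.522 -1.003  4.663] world [0.418 0.275 0.169]
```

{"name": "step_arm", "arguments": {
  "increments": [
    [[-0.36, 0.35, -1.2], [-0.35, -0.1, 0.47]],
    [[-0.36, 0.35, -1.2], [-0.35, -0.1, 0.47]],
    [[-0.36, 0.35, -1.2], [-0.35, -0.1, 0.47]],
    [[-0.36, 0.35, -1.2], [-0.35, -0.1, 0.47]],
    [[-0.36, 0.35, -1.2], [-0.35, -0.1, 0.47]],
    [[-0.36, 0.35, -1.2], [-0.35, -0.1, 0.47]],
    [[-0.36, 0.35, -1.2], [-0.35, -0.1, 0.47]],
    [[-0.36, 0.35, -1.2], [-0.35, -0.1, 0.47]],
    [[-0.36, 0.35, -1.2], [-0.35, -0.1, 0.47]],
    [[-0.36, 0.35, -1.2], [-0.35, -0.1, 0.47]]
  ]
}}

```text
clock: 7.1
tool_pos: [0.4263, 0.2641, 0.2612]
eef_rot: [0.655, 0.713, 0.186, 0.169]
contact_force: [0.0, -0.8, 0.4]
opening: 1.001
finger_force: 0.0
```

```bash
python3 -c "
from h import *
go([0,0,.12],True)
p,d,c=snap('side'); cv2.imwrite('pics/s1.png',cv2.resize(p[170:330,200:400,::-1],None,fx=3.5,fy=3.5,interpolation=2)); p,d,c=snap('top'); cv2.imwrite('pics/t1.png',cv2.resize(p[190:300,140:290,::-1],None,fx=5,fy=5,interpolation=2))"
```

```text
t 7.1 q [-1.187  0.457  0.469  2.334  1.556  0.121 -2.247] open 1.0007611809626291 F [ 0.022 -0.768  0.355] 0.0
tcp in bed mm [ 52.312 -12.206 206.436] shift cm [ -0.352   1.187 -10.101] turn [-0.048 -0.98   1.887] world [0.423 0.276 0.16 ]
```

View pics/s1.png

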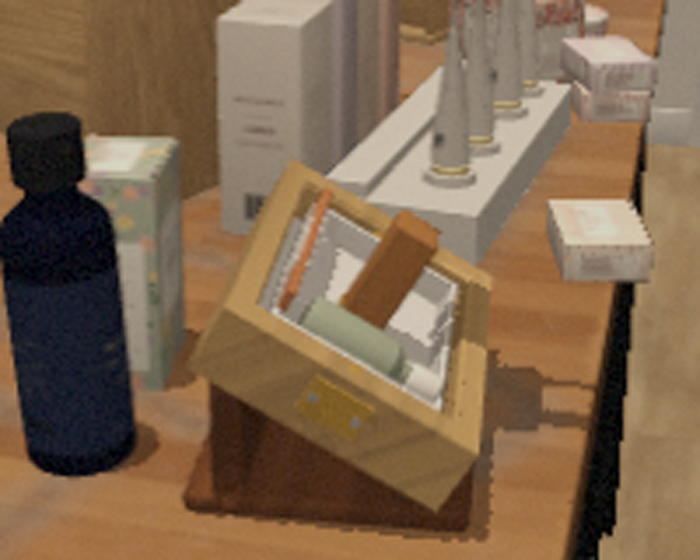

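{"name": "step_arm", "arguments": {
  "increments": [
    [[-0.1, 0.12, -0.4], [0, -0.1, 0.2]],
    [[-0.1, 0.12, -0.4], [0, -0.1, 0.2]],
    [[-0.1, 0.12, -0.4], [0, -0.1, 0.2]],
    [[0, 0.12, -0.4], [0, -0.1, 0.2]],
    [[0, 0.12, -0.4], [0, -0.1, 0.2]],
    [[0, 0.12, -0.4], [0, -0.1, 0.2]],
    [[0, 0.12, -0.4], [0, -0.1, 0.2]],
    [[0, 0.12, -0.4], [0, -0.1, 0.2]],
    [[0, 0.12, -0.4], [0, -0.1, 0.2]],
    [[0, 0.12, -0.4], [0, -0.1, 0.2]]
  ]
}}

```text
clock: 8.2
tool_pos: [0.4234, 0.2749, 0.2211]
eef_rot: [0.641, 0.723, 0.193, 0.172]
contact_force: [-0.1, -0.2, -0.1]
opening: 1.003
finger_force: 0.0
```

```bash
python3 -c "
from h import *
go([0,0,.12],True)
for nm in ('side','top'):
    p,d,c=snap(nm); B=(pts(d,c)-O)@np.c_[bx,by,n]*1e3
    hsv=cv2.cvtColor(p,cv2.COLOR_RGB2HSV)
    m=(abs(B[...,0])<25)&(abs(B[...,1])<25)&(B[...,2]>38)&(B[...,2]<76)&(d>0)&(hsv[...,1]>110)
    b=B[m]; print(nm,m.sum(),np.percentile(b,[2,10,50,90,98],axis=0))
    # rim check
    a=B[(abs(B[...,0])<70)&(abs(B[...,1])<100)&(abs(B[...,2]-28)<4)&(d>0)&(hsv[...,1]>90)]
    print('rim',len(a),np.percentile(a,[1,50,99],axis=0))
"
```

```text
t 8.2 q [-0.872  0.513 -0.041  2.374  1.89   0.403 -2.625] open 1.0031680129949312 F [-0.078 -0.187 -0.101] 0.0
tcp in bed mm [ 30.879  -1.137 172.541] shift cm [-0.06   0.107 -6.094] turn [ 0.081 -0.062 -0.019] world [0.423 0.276 0.16 ]
side 310 [[-12.029  -6.505  39.011]
 [ -9.619   0.058  42.103]
 [  0.263  11.561  57.609]
 [  9.716  13.398  69.372]
 [ 10.879  14.494  70.03 ]]
rim 1552 [[-65.094 -94.258  24.244]
 [  4.412  44.656  27.201]
 [ 65.728  98.217  30.784]]Traceback (most recent call last):
  File "<string>", line 8, in <module>
    b=B[m]; print(nm,m.sum(),np.percentile(b,[2,10,50,90,98],axis=0))
                             ~~~~~~~~~~~~~^^^^^^^^^^^^^^^^^^^^^^^^^^
    return _quantile_unchecked(
        a, q, axis, out, overwrite_input, method, keepdims, weights)
    return _ureduce(a,
                    func=_quantile_ureduce_func,
    ...<5 lines>...
                    overwrite_input=overwrite_input,
                    method=method)
    r = func(a, **kwargs)
    result = _quantile(arr,
                       quantiles=q,
    ...<2 lines>...
                       out=out,
                       weights=wgt)
    slices_having_nans = np.isnan(arr[-1, ...])
                                  ~~~^^^^^^^^^
IndexError: index -1 is out of bounds for axis 0 with size 0
```

{"name": "step_arm", "arguments": {
  "increments": [
    [[0, 0.1, 0], [-4.1, -0.5, 7.1]],
    [[0, 0, 0], [-4.1, -0.5, 7.1]],
    [[0, 0, 0], [-4.1, -0.5, 7.1]],
    [[0, 0, 0], [-4.1, -0.5, 7.1]],
    [[0, 0, 0], [-4.1, -0.5, 7.1]],
    [[0, 0, 0], [-4.1, -0.5, 7.1]],
    [[0, 0, 0], [-4.1, -0.5, 7.1]],
    [[0, 0, 0], [-4.1, -0.5, 7.1]],
    [[0, 0, 0], [-4.1, -0.5, 7.1]],
    [[0, 0, 0], [-4.1, -0.5, 7.1]]
  ]
}}

```text
clock: 9.3
tool_pos: [0.4235, 0.2763, 0.2218]
eef_rot: [0.006, 0.966, 0.031, 0.258]
contact_force: [0.3, 0.7, 0.2]
opening: 0.998
finger_force: 0.0
```

```bash
sed -i 's/y=bx if flip else -bx;/y=-by if flip else by;/' h.py; python3 -c "
from h import *
go([0,0,.10])"
```

```text
t 9.3 q [-1.114  0.542  0.327  2.384  2.262  0.24  -1.546] open 0.9982337856390563 F [0.345 0.651 0.185] 0.0
tcp in bed mm [ 31.422   0.272 172.97 ] shift cm [ 0.924  0.083 -7.891] turn [-3.57  -0.264  6.583] world [0.433 0.277 0.143]
```

{"name": "step_arm", "arguments": {
  "increments": [
    [[0.09, 0.01, -0.79], [-0.36, -0.03, 0.66]],
    [[0.09, 0.01, -0.79], [-0.36, -0.03, 0.66]],
    [[0.09, 0.01, -0.79], [-0.36, -0.03, 0.66]],
    [[0.09, 0.01, -0.79], [-0.36, -0.03, 0.66]],
    [[0.09, 0.01, -0.79], [-0.36, -0.03, 0.66]],
    [[0.09, 0.01, -0.79], [-0.36, -0.03, 0.66]],
    [[0.09, 0.01, -0.79], [-0.36, -0.03, 0.66]],
    [[0.09, 0.01, -0.79], [-0.36, -0.03, 0.66]],
    [[0.09, 0.01, -0.79], [-0.36, -0.03, 0.66]],
    [[0.09, 0.01, -0.79], [-0.36, -0.03, 0.66]]
  ]
}}

```text
clock: 10.3
tool_pos: [0.4324, 0.2778, 0.1416]
eef_rot: [-0.055, 0.964, 0.016, 0.258]
contact_force: [0.2, -0.5, -0.9]
opening: 1.0
finger_force: 0.0
```

```bash
python3 -c "
from h import *
go([0,0,.042])"
```

```text
t 10.3 q [-0.925  0.729  0.068  2.426  2.464  0.503 -1.663] open 1.0002192791298294 F [ 0.153 -0.467 -0.876] 0.0
tcp in bed mm [-0.809  0.648 99.056] shift cm [ 2.91   0.282 -4.901] turn [-0.17  -0.015  0.18 ] world [0.462 0.281 0.093]
```

{"name": "step_arm", "arguments": {
  "increments": [
    [[0.29, 0.03, -0.49], [0, 0, 0]],
    [[0.29, 0.03, -0.49], [0, 0, 0]],
    [[0.29, 0.03, -0.49], [0, 0, 0]],
    [[0.29, 0.03, -0.49], [0, 0, 0]],
    [[0.29, 0.03, -0.49], [0, 0, 0]],
    [[0.29, 0.03, -0.49], [0, 0, 0]],
    [[0.29, 0.03, -0.49], [0, 0, 0]],
    [[0.29, 0.03, -0.49], [0, 0, 0]],
    [[0.29, 0.03, -0.49], [0, 0, 0]],
    [[0.29, 0.03, -0.49], [0, 0, 0]]
  ]
}}

```text
clock: 11.3
tool_pos: [0.4616, 0.2808, 0.0929]
eef_rot: [-0.055, 0.964, 0.017, 0.258]
contact_force: [0.3, 0.9, 0.1]
opening: 1.001
finger_force: 0.0
```

{"name": "step_arm", "arguments": {
  "increments": [
    [[0, 0, 0], [0, 0, 0]],
    [[0, 0, 0], [0, 0, 0]],
    [[0, 0, 0], [0, 0, 0]],
    [[0, 0, 0], [0, 0, 0]],
    [[0, 0, 0], [0, 0, 0]],
    [[0, 0, 0], [0, 0, 0]],
    [[0, 0, 0], [0, 0, 0]],
    [[0, 0, 0], [0, 0, 0]],
    [[0, 0, 0], [0, 0, 0]],
    [[0, 0, 0], [0, 0, 0]]
  ],
  "fingers": 0,
  "grip_force": 50
}}

```text
clock: 12.3
tool_pos: [0.4613, 0.2808, 0.0934]
eef_rot: [-0.055, 0.964, 0.017, 0.258]
contact_force: [0.3, -0.3, 0.6]
opening: 0.268
finger_force: 50.0
```

```bash
python3 -c "
from h import *
go([0,0,.095])"
```

```text
t 12.3 q [-0.843  0.85   0.019  2.376  2.534  0.581 -1.697] open 0.2677283605010912 F [ 0.338 -0.26   0.626] 49.99795703217387
tcp in bed mm [ 0.22   0.293 42.733] shift cm [-2.61  -0.341  4.515] turn [-0.205 -0.01   0.217] world [0.435 0.277 0.139]
```

{"name": "step_arm", "arguments": {
  "increments": [
    [[-0.2, -0.02, 0.35], [0, 0, 0]],
    [[-0.2, -0.02, 0.35], [0, 0, 0]],
    [[-0.2, -0.02, 0.35], [0, 0, 0]],
    [[-0.3, -0.04, 0.52], [0, 0, 0]],
    [[-0.3, -0.04, 0.52], [0, 0, 0]],
    [[-0.3, -0.04, 0.52], [0, 0, 0]],
    [[-0.3, -0.04, 0.52], [0, 0, 0]],
    [[-0.3, -0.04, 0.52], [0, 0, 0]],
    [[-0.3, -0.04, 0.52], [0, 0, 0]],
    [[-0.3, -0.04, 0.52], [0, 0, 0]]
  ]
}}

```text
clock: 13.3
tool_pos: [0.4339, 0.2773, 0.1407]
eef_rot: [-0.055, 0.964, 0.017, 0.258]
contact_force: [0.0, 0.3, -3.1]
opening: 0.268
finger_force: 50.0
```

```bash
python3 -c "
from h import *
go([0,0,.0967],True)
p,d,c=snap('side'); cv2.imwrite('pics/s2.png',cv2.resize(p[150:330,200:400,::-1],None,fx=3,fy=3,interpolation=2))"
```

```text
t 13.3 q [-0.92   0.731  0.067  2.425  2.467  0.504 -1.664] open 0.26827354613116783 F [ 0.023  0.266 -3.093] 49.99394774436951
tcp in bed mm [-0.077  0.043 97.547] shift cm [ 0.049  0.001 -0.069] turn [  89.203   10.74  -155.633] world [0.434 0.277 0.14 ]
```

View pics/s2.png

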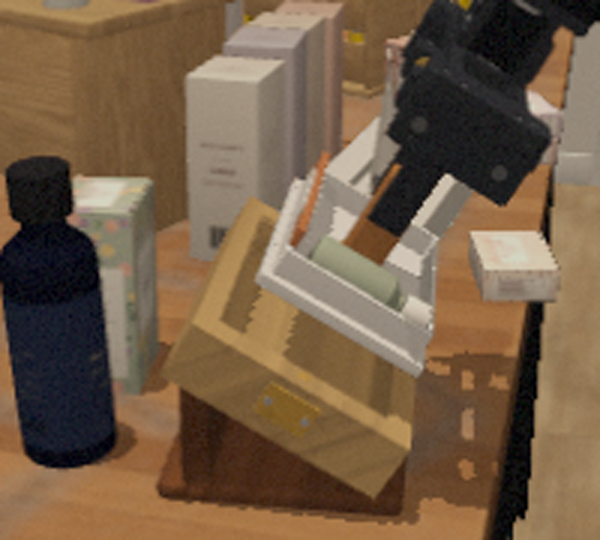

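{"name": "step_arm", "arguments": {
  "increments": [
    [[-0.25, -0.03, 0.43], [-2, -0.24, 3.5]],
    [[-0.25, -0.03, 0.43], [-3, -0.36, 5.2]],
    [[-0.25, -0.03, 0.43], [-4.1, -0.49, 7.1]],
    [[-0.25, -0.03, 0.43], [-4.1, -0.49, 7.1]],
    [[0, 0, 0], [-4.1, -0.49, 7.1]],
    [[0, 0, 0], [-4.1, -0.49, 7.1]],
    [[0, 0, 0], [-4.1, -0.49, 7.1]],
    [[0, 0, 0], [-4.1, -0.49, 7.1]],
    [[0, 0, 0], [-4.1, -0.49, 7.1]],
    [[0, 0, 0], [-4.1, -0.49, 7.1]]
  ]
}}

```text
clock: 14.35
tool_pos: [0.4242, 0.2764, 0.1575]
eef_rot: [-0.637, 0.726, -0.148, 0.213]
contact_force: [0.3, -0.1, -2.6]
opening: 0.263
finger_force: 50.0
```

```bash
python3 -c "
from h import *
go([0,0,.1167],True)"
```

```text
t 14.35 q [-1.15   0.738  0.424  2.446  2.942  0.393 -0.814] open 0.2630597463796002 F [ 0.281 -0.057 -2.58 ] 49.991615284234285
tcp in bed mm [ -0.138   0.262 117.01 ] shift cm [ 0.03  -0.023 -0.02 ] turn [-51.723  -6.022  90.24 ] world [0.424 0.276 0.157]
```

{"name": "step_arm", "arguments": {
  "increments": [
    [[0, 0, 0], [-4.1, -0.49, 7.1]],
    [[0, 0, 0], [-4.1, -0.49, 7.1]],
    [[0, 0, 0], [-4.1, -0.49, 7.1]],
    [[0, 0, 0], [-4.1, -0.49, 7.1]],
    [[0, 0, 0], [-4.1, -0.49, 7.1]],
    [[0, 0, 0], [-4.1, -0.49, 7.1]],
    [[0, 0, 0], [-4.1, -0.49, 7.1]],
    [[0, 0, 0], [-4.1, -0.49, 7.1]],
    [[0, 0, 0], [-4.1, -0.49, 7.1]],
    [[0, 0, 0], [-4.1, -0.49, 7.1]]
  ]
}}

```text
clock: 15.35
tool_pos: [0.4241, 0.2767, 0.1574]
eef_rot: [0.957, -0.128, 0.253, -0.065]
contact_force: [-0.2, -0.1, -1.5]
opening: 0.268
finger_force: 50.0
```

```bash
python3 -c "
from h import *
go([0,0,.0967],True)"
```

```text
t 15.35 q [-1.31   0.837  0.74   2.456  3.54   0.454  0.034] open 0.2681307465591231 F [-0.194 -0.089 -1.45 ] 49.991988725960255
tcp in bed mm [ -0.241   0.58  116.968] shift cm [ 1.034  0.065 -1.743] turn [-10.978  -1.015  19.085] world [0.434 0.277 0.14 ]
```

{"name": "step_arm", "arguments": {
  "increments": [
    [[0, 0, 0], [-2.2, -0.2, 3.8]],
    [[0, 0, 0], [-2.2, -0.2, 3.8]],
    [[0, 0, 0], [-2.2, -0.2, 3.8]],
    [[0, 0, 0], [-2.2, -0.2, 3.8]],
    [[0, 0, 0], [-2.2, -0.2, 3.8]],
    [[0.3, 0, -0.5], [0, 0, 0]],
    [[0.3, 0, -0.5], [0, 0, 0]],
    [[0.3, 0.05, -0.5], [0, 0, 0]],
    [[0.3, 0.05, -0.5], [0, 0, 0]],
    [[0.3, 0.05, -0.5], [0, 0, 0]]
  ]
}}

```text
clock: 16.35
tool_pos: [0.4397, 0.2777, 0.1318]
eef_rot: [0.964, 0.053, 0.259, -0.015]
contact_force: [-0.3, -1.0, -2.3]
opening: 0.265
finger_force: 50.0
```

```bash
python3 -c "
from h import *
go([0,0,.0767],True)
p,d,c=snap('side'); cv2.imwrite('pics/s3.png',cv2.resize(p[170:330,220:390,::-1],None,fx=3.5,fy=3.5,interpolation=2))
for nm in ('side','top'):
    p,d,c=snap(nm); B=(pts(d,c)-O)@np.c_[bx,by,n]*1e3
    hsv=cv2.cvtColor(p,cv2.COLOR_RGB2HSV)
    w=(hsv[...,1]<60)&(hsv[...,2]>120)&(abs(B[...,0])<75)&(abs(B[...,1])<100)&(B[...,2]>30)&(B[...,2]<75)&(d>0)
    b=B[w]; print(nm,len(b),np.percentile(b,[1,3,50,97,99],axis=0))
    np.savez('b_'+nm,B=B,p=p,d=d)
"
```

```text
t 16.35 q [-1.302  0.943  0.807  2.434  3.673  0.547  0.273] open 0.2651011965449288 F [-0.348 -0.955 -2.28 ] 49.99357407912612
tcp in bed mm [ 0.489 -0.232 86.99 ] shift cm [ 0.466  0.079 -0.916] turn [-0.129  0.013  0.458] world [0.444 0.279 0.123]
side 2107 [[-42.8   -67.946  44.851]
 [-40.288 -59.917  45.893]
 [ 11.726  26.429  52.577]
 [ 49.709  75.583  69.714]
 [ 51.681  76.332  72.519]]
top 1479 [[-21.199 -74.53   47.353]
 [-18.348 -72.318  48.825]
 [ 21.748  10.82   52.605]
 [ 50.989  66.919  68.654]
 [ 51.592  71.315  69.961]]
```

View pics/s3.png

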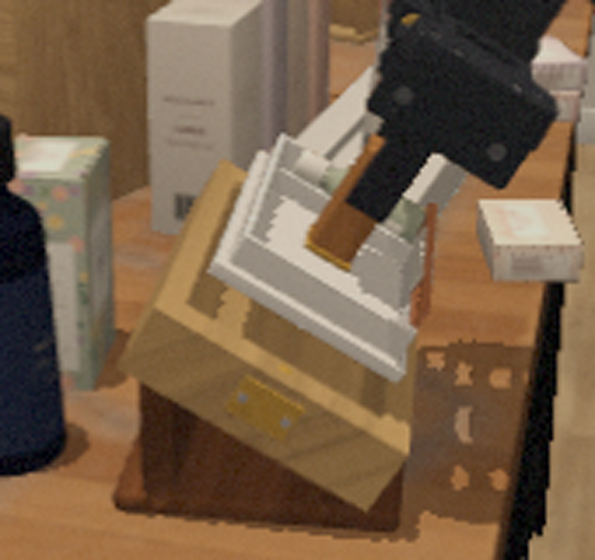

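{"name": "step_arm", "arguments": {
  "increments": [
    [[0.1, 0.015, -0.17], [0, 0, 0.05]],
    [[0.1, 0.015, -0.17], [0, 0, 0.05]],
    [[0.1, 0.015, -0.17], [0, 0, 0.05]],
    [[0.1, 0.015, -0.17], [0, 0, 0.05]],
    [[0.1, 0.015, -0.17], [0, 0, 0.05]],
    [[0.1, 0.015, -0.17], [0, 0, 0.05]],
    [[0.1, 0.015, -0.17], [0, 0, 0.05]],
    [[0.1, 0.015, -0.17], [0, 0, 0.05]],
    [[0.1, 0.015, -0.17], [0, 0, 0.05]],
    [[0, 0, 0], [0, 0, 0]]
  ]
}}

```text
clock: 17.5
tool_pos: [0.4478, 0.279, 0.1172]
eef_rot: [0.964, 0.057, 0.258, -0.017]
contact_force: [-4.5, 0.7, 3.9]
opening: 0.266
finger_force: 50.0
```

```bash
python3 -c "
from h import *
go([0,0,.0587],True)"
```

```text
t 17.5 q [-1.281  0.983  0.799  2.423  3.666  0.585  0.28 ] open 0.2655172957550518 F [-4.504  0.655  3.903] 50.007690992206335
tcp in bed mm [ 0.32   0.015 70.157] shift cm [ 0.541  0.063 -1.008] turn [-0.132  0.001 -0.022] world [0.453 0.28  0.107]
```

{"name": "step_arm", "arguments": {
  "increments": [
    [[0.05, 0.006, -0.087], [0, 0, 0]],
    [[0.05, 0.006, -0.087], [0, 0, 0]],
    [[0.05, 0.006, -0.087], [0, 0, 0]],
    [[0, 0, 0], [0, 0, 0]],
    [[0, 0, 0], [0, 0, 0]],
    [[0, 0, 0], [0, 0, 0]],
    [[0, 0, 0], [0, 0, 0]],
    [[0, 0, 0], [0, 0, 0]],
    [[0, 0, 0], [0, 0, 0]],
    [[0, 0, 0], [0, 0, 0]]
  ]
}}

```text
clock: 18.5
tool_pos: [0.4473, 0.279, 0.1142]
eef_rot: [0.965, 0.058, 0.257, -0.016]
contact_force: [-10.5, 2.0, 6.9]
opening: 0.265
finger_force: 50.0
```

```bash
python3 -c "
from h import *
go([0,0,.0587],True); s=r.get_state(); M=np.c_[bx,by,n]
print(s['contact_force']@M, s['moment']@M)"
```

```text
t 18.5 q [-1.278  0.989  0.796  2.423  3.666  0.59   0.281] open 0.2650332508130814 F [-10.519   2.019   6.884] 50.000057173892856
tcp in bed mm [-1.593  0.08  67.855] shift cm [ 0.592  0.063 -0.713] turn [-0.091 -0.176 -0.093] world [0.453 0.28  0.107]
[-5.396  3.25  11.064] [0.424 1.283 0.04 ]
```

{"name": "step_arm", "arguments": {
  "increments": [
    [[-0.1, -0.012, 0.173], [0, 0, 0]],
    [[-0.1, -0.012, 0.173], [0, 0, 0]],
    [[-0.1, 0.012, -0.06], [0, 0, 0]],
    [[-0.115, 0.012, -0.065], [0, 0, 0]],
    [[0, 0, 0], [0, 0, 0]],
    [[0.05, 0.006, -0.087], [0, 0, 0]],
    [[0.05, 0.006, -0.087], [0, 0, 0]],
    [[0.05, 0.006, -0.087], [0, 0, 0]],
    [[0, 0, 0], [0, 0, 0]],
    [[0, 0, 0], [0, 0, 0]]
  ]
}}

```text
clock: 19.5
tool_pos: [0.4473, 0.2794, 0.1141]
eef_rot: [0.964, 0.057, 0.259, -0.016]
contact_force: [-0.3, 0.3, -3.0]
opening: 0.27
finger_force: 50.0
```

```bash
cat >> h.py <<'E'
def st():
    go([-.002,.0005,.0587],True); s=r.get_state(); M=np.c_[bx,by,n]
    print("F bed",(s['contact_force']+[0,0,2.3])@M,"M", s['moment']@M)
E
python3 -c "
from h import *
st()"
```

```text
t 19.5 q [-1.282  0.992  0.798  2.425  3.66   0.593  0.281] open 0.2699790974293559 F [-0.317  0.339 -3.004] 49.99586060643196
tcp in bed mm [-1.685  0.505 67.749] shift cm [ 0.422  0.05  -0.799] turn [-0.114  0.026 -0.012] world [0.451 0.28  0.106]
F bed [-0.589  0.374 -0.472] M [ 0.047  0.717 -0.002]
```

Free now, and deeper than before. Go on down 9 mm.

{"name": "step_arm", "arguments": {
  "increments": [
    [[0.05, 0.006, -0.087], [0, 0, 0]],
    [[0.05, 0.006, -0.087], [0, 0, 0]],
    [[0.05, 0.006, -0.087], [0, 0, 0]],
    [[0.05, 0.006, -0.087], [0, 0, 0]],
    [[0.05, 0.006, -0.087], [0, 0, 0]],
    [[0.05, 0.006, -0.087], [0, 0, 0]],
    [[0.05, 0.006, -0.087], [0, 0, 0]],
    [[0.05, 0.006, -0.087], [0, 0, 0]],
    [[0, 0, 0], [0, 0, 0]],
    [[0, 0, 0], [0, 0, 0]]
  ]
}}

```text
clock: 20.5
tool_pos: [0.451, 0.2796, 0.1074]
eef_rot: [0.964, 0.057, 0.259, -0.016]
contact_force: [-5.3, -0.2, 4.1]
opening: 0.266
finger_force: 50.0
```

```bash
python3 -c "
from h import *
st()"
```

```text
t 20.5 q [-1.273  1.01   0.794  2.418  3.655  0.606  0.281] open 0.26621193537183147 F [-5.347 -0.24   4.077] 49.99621644616127
tcp in bed mm [-1.795  0.286 60.146] shift cm [ 0.052  0.028 -0.135] turn [-0.118  0.026  0.013] world [0.451 0.28  0.106]
F bed [-1.434  0.395  8.192] M [ 0.114  0.808 -0.036]
```

{"name": "step_arm", "arguments": {
  "increments": [
    [[0.08, 0.01, -0.139], [0, 0, 0]],
    [[0.08, 0.01, -0.139], [0, 0, 0]],
    [[0.08, 0.01, -0.139], [0, 0, 0]],
    [[0.08, 0.01, -0.139], [0, 0, 0]],
    [[0.08, 0.01, -0.139], [0, 0, 0]],
    [[0.08, 0.01, -0.139], [0, 0, 0]],
    [[0.08, 0.01, -0.139], [0, 0, 0]],
    [[0.08, 0.01, -0.139], [0, 0, 0]],
    [[0.08, 0.01, -0.139], [0, 0, 0]],
    [[0, 0, 0], [0, 0, 0]]
  ]
}}

```text
clock: 21.5
tool_pos: [0.4587, 0.2809, 0.0941]
eef_rot: [0.964, 0.057, 0.259, -0.016]
contact_force: [1.7, 0.4, -5.0]
opening: 0.266
finger_force: 50.0
```

```bash
python3 -c "
from h import *
st()"
```

```text
t 21.5 q [-1.257  1.044  0.785  2.402  3.646  0.626  0.28 ] open 0.26569110370627347 F [ 1.707  0.434 -5.024] 50.00324179418385
tcp in bed mm [-1.649  0.637 44.657] shift cm [-0.726 -0.1    1.199] turn [-0.086  0.016 -0.03 ] world [0.451 0.28  0.106]
F bed [ 0.15   0.229 -3.232] M [-0.093  0.815 -0.007]
```

Past the domes (now pulled down). Press the last few millimetres.

{"name": "step_arm", "arguments": {
  "increments": [
    [[0.05, 0.006, -0.087], [0, 0, 0]],
    [[0.05, 0.006, -0.087], [0, 0, 0]],
    [[0.05, 0.006, -0.087], [0, 0, 0]],
    [[0.05, 0.006, -0.087], [0, 0, 0]],
    [[0, 0, 0], [0, 0, 0]],
    [[0, 0, 0], [0, 0, 0]],
    [[0, 0, 0], [0, 0, 0]],
    [[0, 0, 0], [0, 0, 0]],
    [[0, 0, 0], [0, 0, 0]],
    [[0, 0, 0], [0, 0, 0]]
  ]
}}

```text
clock: 22.5
tool_pos: [0.4614, 0.2811, 0.0932]
eef_rot: [0.964, 0.056, 0.26, -0.017]
contact_force: [-4.2, 0.1, 13.4]
opening: 0.267
finger_force: 50.0
```

```bash
python3 -c "
from h import *
st()"
```

```text
t 22.5 q [-1.254  1.049  0.786  2.4    3.643  0.633  0.281] open 0.2674939063909956 F [-4.241  0.141 13.36 ] 50.00094258226454
tcp in bed mm [ 0.189  0.542 42.548] shift cm [-0.99  -0.122  1.289] turn [-0.262  0.232  0.051] world [0.451 0.28  0.106]
F bed [ 4.198  0.642 15.659] M [0.157 0.372 0.055]
```

{"name": "step_arm", "arguments": {
  "increments": [
    [[0, 0, 0], [0, 0, 0]],
    [[0, 0, 0], [0, 0, 0]],
    [[0, 0, 0], [0, 0, 0]],
    [[0, 0, 0], [0, 0, 0]],
    [[0, 0, 0], [0, 0, 0]],
    [[0, 0, 0], [0, 0, 0]],
    [[0, 0, 0], [0, 0, 0]],
    [[0, 0, 0], [0, 0, 0]],
    [[0, 0, 0], [0, 0, 0]],
    [[0, 0, 0], [0, 0, 0]]
  ],
  "fingers": 0.8
}}

```text
clock: 23.5
tool_pos: [0.4604, 0.281, 0.0912]
eef_rot: [0.964, 0.057, 0.259, -0.016]
contact_force: [-0.2, -0.5, 1.0]
opening: 0.803
finger_force: 0.0
```

{"name": "step_arm", "arguments": {
  "increments": [
    [[-0.4, -0.05, 0.7], [0, 0, 0]],
    [[-0.4, -0.05, 0.7], [0, 0, 0]],
    [[-0.4, -0.05, 0.7], [0, 0, 0]],
    [[-0.4, -0.05, 0.7], [0, 0, 0]],
    [[-0.4, -0.05, 0.7], [0, 0, 0]],
    [[-0.4, -0.05, 0.7], [0, 0, 0]],
    [[-0.4, -0.05, 0.7], [0, 0, 0]],
    [[-0.4, -0.05, 0.7], [0, 0, 0]],
    [[-0.4, -0.05, 0.7], [0, 0, 0]],
    [[-0.4, -0.05, 0.7], [0, 0, 0]]
  ]
}}

```text
clock: 24.5
tool_pos: [0.4201, 0.276, 0.1618]
eef_rot: [0.964, 0.057, 0.259, -0.016]
contact_force: [0.4, -0.5, 0.4]
opening: 0.799
finger_force: 0.0
```

```bash
python3 -c "
from h import *
st()
p,d,c=snap('side'); cv2.imwrite('pics/s4.png',cv2.resize(p[170:330,220:390,::-1],None,fx=3.5,fy=3.5,interpolation=2))
B=(pts(d,c)-O)@np.c_[bx,by,n]*1e3
hsv=cv2.cvtColor(p,cv2.COLOR_RGB2HSV)
k=B[(abs(B[...,0])<25)&(abs(B[...,1])<25)&(B[...,2]>38)&(B[...,2]<76)&(d>0)&(hsv[...,1]>110)]
print(len(k),np.percentile(k,[2,10,50,90,98],axis=0))
f=B[(B[...,0]>-25)&(B[...,0]<38)&(abs(B[...,1])<70)&(abs(B[...,2]-3)<12)&(d>0)&(hsv[...,1]<60)]
A=np.c_[f[:,:2],np.ones(len(f))]
for i in range(3):
    q=np.linalg.lstsq(A,f[:,2],rcond=None)[0]; e=abs(f[:,2]-A@q)<2.5; A,f=A[e],f[e]
print('floor',len(f),q)
"
```

```text
t 24.5 q [-1.352  0.858  0.829  2.463  3.695  0.485  0.274] open 0.7992339404692874 F [ 0.432 -0.508  0.38 ] 0.0
tcp in bed mm [ -1.548   0.327 122.768] shift cm [ 3.14   0.392 -5.571] turn [-0.122  0.027 -0.012] world [0.451 0.28  0.106]
F bed [ 1.659 -0.555  2.137] M [0.037 0.478 0.012]
312 [[-12.022  -6.4    39.122]
 [ -9.888   0.406  41.845]
 [  0.017  12.064  58.031]
 [  9.766  13.998  69.296]
 [ 10.831  14.751  69.841]]
floor 479 [ 0.001 -0.011  7.558]
```

View pics/s4.png

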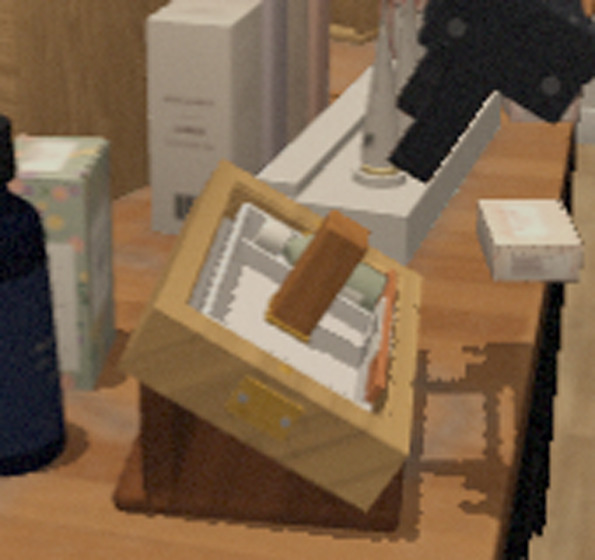

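The side view shows the tray flush in the recess, with the copper rail on the low side at crop (385,340). The bottle is in its pocket at (335,265). The knob top measures 69.8 mm, against 70.0 mm before, and the gripper is clear, so I'm handing in.

```bash
python3 -c "
from plant import r
print(r.finish_job())"
```

```text
the job is handed in; nothing more can be done
None
```

The tray is turned half round and pressed home past both catches, with the ticket rail on the low side, the bottle in its pocket and the gripper clear; the job was handed in at about 24.5 s, and no verdict came back.

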